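# Re-clamp the magnifier lamp to the glass shelf

## Task

The magnifier lamp's clamp has worked loose and crept forward on the front edge of the glass shelf. Gently push the clamp back until it sits fully home against the edge, then turn the four-lobed knob under the shelf to tighten it until it grips firmly, when it takes a push of about 10 N on the end of a lobe to turn it on; go no further, as the glass cracks if it is overtightened. Leave the bottles standing where they are.

Things in the scene. Friction and masses are not known exactly. Their poses are not given: they have to be found in the camera images.
- shelf: fixed aluminium riser frame: 4 round legs, radius 12 mm, 272 mm to either side of its middle, 22 and 178 mm in from the front edge; the glass lies on top, 170 mm above the desk. Origin on the desk below the middle of the glass's front edge (the edge nearest the robot); x level, square to that edge, inwards under the glass; y along the edge; z up.
- clamp (a joint): m; how far the lamp clamp stands off its seat on the glass's front edge: 0 fully home (hard stop), negative: that far out towards the robot (starts 9 to 18 mm out; within 2 mm is home). It slides only along the shelf's x; with the screw slack this takes about 4 to 5 N when slow, and about 6 N more for each 100 mm/s.
- clamp_face (a point): middle of the front face (facing the shelf's -x, the robot) of the clamp's upright steel back, 36 mm wide, 8 mm thick, 118 to 196 mm above the desk; this point is 160 mm up. Push here along the shelf's +x. From its bottom a 36 mm wide arm (underside 118 mm up) runs 46 mm in under the shelf with the screw, 29 mm behind this face. On top, 31 mm behind this face, stands the lamp's pole, radius 7 mm.
- spindle: the clamp's upright steel screw with knob and round foot (radius 16 mm). Its origin lies on the screw's axis at the knob's mid-height; axes as the shelf's. It moves with the clamp and rises 3 mm a turn. From the start its foot meets the underside of the glass after 0.04 to 0.95 turn (not told by the readings); half a turn further it presses on the glass with about 80 N, more and more steeply.
- knob (a joint): rad; turn of the knob, growing anticlockwise seen from above, which raises the screw and tightens (starts 4.7 to 6). At 0 knob_lobe points along the shelf's x. Turned slowly it takes 3 to 5 N at a lobe while the foot is free, more as the foot bears: 10 N makes 40 to 60 N of clamping. 20 to 130 N is a good grip; over 150 N the glass cracks. It stays where left.
- knob_centre (a point): centre of the black knob at the screw's lower end, on its axis, at mid-height (89 to 95 mm above the desk, rising with the screw): hub radius 15 mm, 26 mm high; four round-ended lobes at 90 degrees, 16 mm wide, 18 mm high, reaching 40 mm out. With the clamp home the axis is 20 mm inside the edge: lobes facing the robot stand out and can be pushed round with shut fingertips at a slant, one after another.
- knob_lobe (a point): outer end of one of the knob's four lobes, 40 mm from the axis, at mid-height
- bottle_a: small brown pigment bottle with white dropper cap, 26 mm wide, 80 mm high, standing loose on the glass shelf, left; origin at the centre of its underside
- bottle_b: the like bottle on the glass shelf, right; origin at the centre of its underside
- bottle_c: the like bottle standing on the desk near the shelf's left front leg; origin at the centre of its underside
- wash_bottle: clear wash bottle with bent spout, 66 mm wide, 140 mm high to its cap, loose on the glass shelf, back left; origin at the centre of its underside
- glass: clear glass plate of the shelf, 200 x 600 x 10 mm, 3 kg, lying loose on the legs between small brackets at its back and sides; underside 170 mm, top 180 mm above the desk. Origin at the centre of its underside; axes as the shelf's

How it is judged:
By the outcome, as a careful person would: the job done as asked, in the order asked, and still so for the second after the job is handed in, with the robot touching nothing.
It also fails if it takes over 72 s, if anything falls off the work surface, if the arm or the gripper's body presses on something with over 40 N, if the wrist force passes 120 N, or if a joint passes its speed limit or range.

## Robot

A 6-joint arm with a two-finger parallel gripper is mounted at the origin on the work surface. World frame = base frame: x ahead of the robot, y to its left, z up, the work surface at z = 0. Lengths are in mm, angles in rad, forces in N, time in s.
With the tool pointing down it reaches from about 300 to 775 mm from the base axis. Payload 14.6 kg.
Tool frame: the origin (TCP) lies at the very end of the fingers, on their centre line; the grasp point (between the pads) lies 19 mm behind it; z points along the fingers, y is the line along which they close (so a half turn about z gives the same grasp; the last joint's range is limited). The gripper opens to 94 mm and grips with 3 to 60 N. Pads are 16 mm wide; open, the fingers measure 119 mm over their backs; the gripper's body (75 mm by 177 mm) begins 78 mm behind the grasp point.
Start: joints at [-1.259, 0.3, 1.521, -0, 1.321, -0.067], TCP at [203.386, -511.002, 205.446] pointing down, gripper open.
Joint ranges: [-3.03, 3.03], [-0.79, 2.21], [0.23, 2.52], [-1.04, 4.18], [0, 3.07], [-2.55, 2.55]. Speed limits (rad/s): [2.22, 2.22, 2.57, 3.14, 3.14, 3.14].

## Interface

Orientations are given as [roll, pitch, yaw] about the fixed x, y, z axes, in that order (R = Rz(yaw) Ry(pitch) Rx(roll)).
In Python, from cell import manip gives the robot as it stands.
- The arm moves only by the tool servo_tool, never from a script. Its argument "motion" is a list that holds one entry, the list of rows, each a list of 7 numbers: the shift along the world's x, y, z as a fraction of full scale, then the turn, a rotation vector about the world's x, y, z as a fraction of full scale, then the closure, from 0 (fully open) to 1 (shut). In form: [[[x, y, z, rx, ry, rz, gripper], ...]]. A call has 1 to 10 rows; each row is the pose to reach, as a shift and turn from the pose commanded when the call began, turning the shorter way round; what a row does not reach only later rows make up. Full scale, the value 1, is 0.5 m for a shift and pi rad for a turn. A row lasts 1/10 s, in which the tool goes at most 50 mm and 8.59 degrees, less where a joint would pass 70% of its speed; a pose out of reach is approached as far as the arm can. A call with a number of a shift or a turn outside -1 to 1 is refused whole. A call with a gripper value outside its range is refused whole. The fingers move at their own pace and stop on an object; "newtons" is the grip in N (left out, the last holds). Time passes only in rows, so rows that repeat a pose let the fingers close. It gives the time, the measured TCP pose, the force, the opening and the grip force at its end, in the units of the state.
- manip.read_state(): the state, without advancing time (a new reading comes with each control period).
- manip.camera(name): name is "scene" or "side" or "wrist"; returns a dict with "frame" (384x512x3 uint8, red, green, blue), "range_z" (384x512 float32, mm along the optical axis (not along the pixel's ray), 0 where there is no reading), "vfov" (degrees; the focal length in pixels is half the picture's height over the tangent of half this angle, whatever the lens; pixels are square), "cx", "cy" (the principal point, pixels), "cam_to_world" (4x4, takes a point from camera to world coordinates). Camera axes: x right, y down, z forward; pixel columns grow to the right and rows downward; lengths in mm; the calibration is good to about 2 mm. A picture is of the moment at which its call begins.
- manip.sign_off(): hands the job in; it is judged then, once.
The state is a dict: "clock": time; "joints": joint angles; "qd": joint speeds; "effort": joint torques, N m; "eef_pos": TCP position; "eef_rot": TCP orientation; "wrist_force": force on the tool from outside, world axes, zero at the start; "moment": the same for the moment, N m; "finger_gap": finger opening in mm; "finger_force": force on a finger pad.
Only numpy, scipy, OpenCV 4.12 (cv2) and the standard library are available. Lean on these libraries where they do the work, as an engineer would, in place of code of your own. Each camera call takes 0.05 s, during which the arm holds its last target. There are 200 camera calls.

## Working session

There is one attempt and no reset: what is moved stays moved. The work goes in short steps, Python scripts to look and compute and a tool call to move; the robot and the scene stay as the last step left them, time stands still between calls to the robot, and variables do not carry over. Pictures are saved under pics/ and viewed, at most 10 in all, crops included, and the job is handed in when it is done.

Besides the shell and the picture viewer there is one more tool, called after ">>>" in YAML: its name, and indented under it one key for each argument. servo_tool: Moves the arm, as the interface text tells. Its arguments: {"type":"object","properties":{"motion":{"type":"array"},"newtons":{"type":"number"}},"required":["motion"]}

```bash
mkdir -p pics; cat > h.py <<'E'
import numpy as np, cv2
from cell import manip
def pts(c):
    H,W=c["range_z"].shape; f=H/2/np.tan(np.radians(c["vfov"]/2))
    v,u=np.mgrid[:H,:W]; z=c["range_z"].astype(float)
    P=np.stack([(u-c["cx"])/f*z,(v-c["cy"])/f*z,z,np.ones_like(z)],-1)@np.array(c["cam_to_world"]).T
    P=P[...,:3]; P[z==0]=np.nan; return P
def save(c,n): cv2.imwrite("pics/"+n,cv2.cvtColor(c["frame"],cv2.COLOR_RGB2BGR))
E
python3 - <<'E'
from h import *
a=manip.camera("scene");b=manip.camera("side")
cv2.imwrite("pics/a.png",cv2.cvtColor(np.vstack([a["frame"],b["frame"]]),cv2.COLOR_RGB2BGR)[:, :])
save(a,"scene.png");save(b,"side.png")
np.savez("s.npz",a=pts(a),b=pts(b),fa=a["frame"],fb=b["frame"])
for c in(a,b):print(np.round(c["cam_to_world"],2),c["vfov"])
s=manip.read_state();print(s)
E
```

```text
[[-7.9000e-01 -5.6000e-01  2.6000e-01  3.6947e+02]
 [-6.2000e-01  7.1000e-01 -3.3000e-01  3.4300e+02]
 [-0.0000e+00 -4.2000e-01 -9.1000e-01  8.9100e+02]
 [ 0.0000e+00  0.0000e+00  0.0000e+00  1.0000e+00]] 51.89454773168083
[[-8.1000e-01 -4.1000e-01  4.2000e-01  2.4258e+02]
 [-5.8000e-01  5.5000e-01 -6.0000e-01  5.5262e+02]
 [ 1.0000e-02 -7.3000e-01 -6.8000e-01  6.8532e+02]
 [ 0.0000e+00  0.0000e+00  0.0000e+00  1.0000e+00]] 47.686852718744085
{'clock': 0.1, 'joints': array([-1.25861139e+00,  3.00436700e-01,  1.52154467e+00,  3.85524062e-05,
        1.32072813e+00, -6.65847662e-02]), 'qd': array([ 0.00089676, -0.00218608, -0.00159344,  0.00148072,  0.000154  ,
        0.00059932]), 'effort': array([ 2.70927383e-03, -5.32635820e+01, -3.53280652e+01,  7.10748928e-02,
        2.34572939e-02, -6.56018642e-05]), 'eef_pos': array([ 203.31392675, -510.76791924,  204.92061156]), 'eef_rot': array([-3.14048077e+00, -1.11569746e-04,  3.78760077e-01]), 'wrist_force': array([ 0.3081048 , -0.23172031,  0.2746663 ]), 'moment': array([-0.00843673,  0.03397877, -0.00242618]), 'finger_force': 0.0, 'finger_gap': 93.8468333027968}
```

View pics/scene.png

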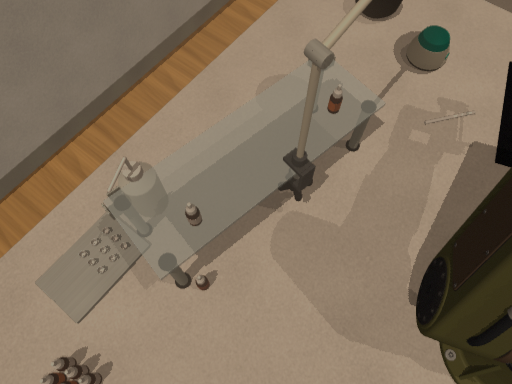

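View pics/side.png

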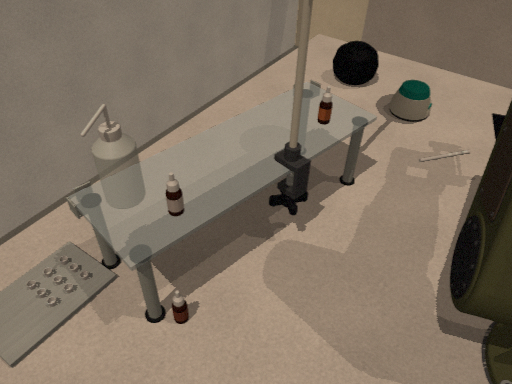

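The scene view shows the clamp at about (298,165) and the knob at (295,188). The side view has the clamp at (292,175) and the knob at (288,200), with bottle_c near the left front leg. Next I'll measure the leg discs, glass and clamp.

```bash
python3 - <<'E'
from h import *
d=np.load("s.npz")
for k,bx in(("a",(270,140,320,205)),("b",(260,140,320,220))):
    P=d[k]; F=d["f"+k].astype(int)
    x0,y0,x1,y1=bx
    print(k)
    for v in range(y0,y1,5):
        print(v,[tuple(int(q) for q in np.nan_to_num(P[v,u]))+(int(F[v,u].sum()//3),) for u in range(x0,x1,7)])
E
python3 - <<'E'
import cv2
a=cv2.imread("pics/scene.png")[130:220,250:350];b=cv2.imread("pics/side.png")[130:230,240:340]
cv2.imwrite("pics/crop.png",cv2.hconcat([cv2.resize(a,(400,360),interpolation=2),cv2.resize(b,(360,360),interpolation=2)]))
E
```

```text
a
140 [(620, -18, 180, 116), (609, -27, 181, 115), (598, -37, 178, 115), (586, -46, 179, 115), (575, -56, 176, 107), (534, -4, 284, 91), (552, -74, 177, 114), (540, -82, 179, 114)]
145 [(614, -9, 179, 116), (601, -16, 182, 115), (590, -27, 179, 115), (579, -36, 179, 115), (546, -2, 257, 97), (535, -10, 257, 93), (543, -61, 182, 115), (532, -71, 180, 115)]
150 [(606, 0, 180, 116), (594, -8, 180, 115), (583, -16, 181, 114), (571, -25, 180, 90), (543, 0, 244, 101), (549, -44, 178, 114), (537, -52, 180, 114), (526, -62, 178, 114)]
155 [(598, 10, 181, 115), (587, 1, 180, 115), (576, -8, 179, 113), (561, -9, 194, 56), (0, 0, 0, 101), (532, -12, 220, 59), (531, -44, 178, 114), (519, -53, 178, 98)]
160 [(592, 18, 178, 115), (580, 11, 181, 114), (567, 4, 186, 49), (554, 0, 194, 52), (536, 4, 220, 60), (527, -7, 213, 46), (524, -34, 177, 102), (549, -140, 0, 93)]
165 [(585, 28, 179, 116), (574, 19, 179, 115), (562, 10, 179, 115), (547, 9, 194, 54), (534, 4, 202, 48), (526, -8, 192, 61), (514, -16, 194, 59), (541, -129, -2, 92)]
170 [(577, 38, 180, 115), (567, 28, 179, 115), (555, 20, 181, 115)
[... 3341 characters left out ...]
634, -46, 3, 77), (622, -56, 1, 73), (556, 22, 99, 4), (547, 10, 96, 3), (533, 7, 101, 7), (526, -6, 94, 14), (518, -23, 86, 19), (546, -117, -1, 88), (532, -124, 1, 89)]
205 [(625, -34, 1, 73), (612, -43, 2, 71), (555, 22, 86, 13), (588, -63, 0, 74), (528, 15, 96, 9), (516, 10, 100, 13), (549, -90, 2, 91), (537, -100, 1, 90), (523, -109, 1, 89)]
210 [(616, -21, 1, 74), (604, -30, 1, 75), (591, -39, 1, 75), (578, -47, 3, 91), (566, -58, 1, 72), (510, 19, 97, 14), (542, -79, 0, 92), (528, -85, 2, 92), (516, -96, 1, 88)]
215 [(608, -10, 0, 74), (595, -18, 0, 73), (583, -27, 0, 95), (571, -37, 0, 94), (557, -43, 3, 93), (546, -54, 1, 83), (533, -63, 1, 93), (520, -71, 2, 94), (508, -82, 1, 94)]
```

View pics/crop.png

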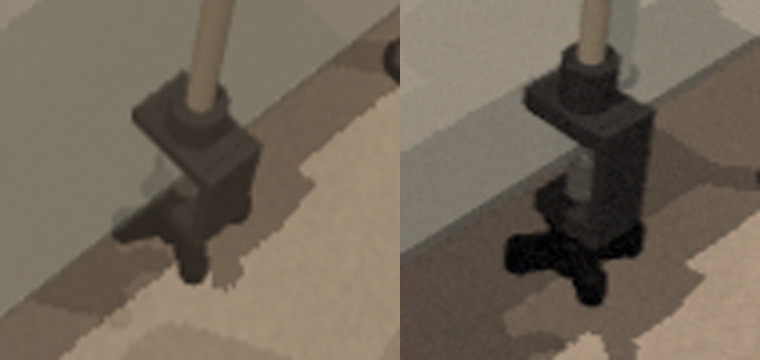

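```bash
python3 - <<'E'
from h import *
from scipy.optimize import minimize
d=np.load("s.npz")
PA=d["a"].reshape(-1,3);PB=d["b"].reshape(-1,3)
def near(P,zl,zh,r,c=(530,5)):
    m=(P[:,2]>zl)&(P[:,2]<zh)&(np.hypot(P[:,0]-c[0],P[:,1]-c[1])<r);return P[m]
# glass plate rectangle: top points
for n,P in(("a",PA),("b",PB)):
    g=P[(abs(P[:,2]-180)<3)&(np.hypot(P[:,0]-600,P[:,1])<340)]
    ee=[]
    ex0=np.array([.97,-.25]);ex0/=np.hypot(*ex0)
    for it in range(3):
        ey0=np.array([-ex0[1],ex0[0]])
        s=g[:,:2]@ey0;t=g[:,:2]@ex0
        bins=np.arange(s.min()+15,s.max()-15,8);E=[]
        for b0 in bins:
            m=(s>b0)&(s<b0+8)
            if m.sum()>10:E.append((b0+4,np.percentile(t[m],1)))
        E=np.array(E);p=np.polyfit(E[:,0],E[:,1],1)
        for _ in range(4):
            r=E[:,1]-np.polyval(p,E[:,0]);k=abs(r)<max(2,1.5*np.median(abs(r)));p=np.polyfit(E[k,0],E[k,1],1)
        a=np.arctan(p[0]);c,q=np.cos(a),np.sin(a); ex0=np.array([c*ex0[0]+q*-ey0[0]*1,c*ex0[1]-q*ey0[1]]);ex0/=np.hypot(*ex0)
    print(n,"yaw",np.arctan2(ex0[1],ex0[0]),"edge t",p,"s range",np.percentile(s,[.2,99.8]),k.sum(),len(k))
    ey=np.array([-ex0[1],ex0[0]])
    for nm,zl,zh,r in(("upright",122,192,45),("knob",80,108,55)):
        q=near(P,zl,zh,r);T=q[:,:2]@ex0;S=q[:,:2]@ey
        print(nm,len(q),"t",np.percentile(T,[1,3,10,25,50]).round(1),"s",np.percentile(S,[1,5,50,95,99]).round(1))
    q=near(P,122,192,45);T=q[:,:2]@ex0;S=q[:,:2]@ey
    t0=np.percentile(T,3);f=q[T<t0+6]
    import numpy.linalg as L
    pf=np.polyfit(f[:,:2]@ey,f[:,:2]@ex0,1);print("face slope",pf[0],"t mean",np.median(f[:,:2]@ex0),"s",np.percentile(f[:,:2]@ey,[2,98]), "z",f[:,2].min(),f[:,2].max())
    np.save("ex_%s.npy"%n,ex0)
    q=near(P,80,107,60);T=q[:,:2]@ex0;S=q[:,:2]@ey
    im=np.full((300,300,3),255,np.uint8)
    for a_,b_ in zip(T-t0,S-np.median(f[:,:2]@ey)):
        cv2.circle(im,(int(150-b_*2.5),int(230-a_*2.5)),1,(0,0,0),-1)
    cv2.imwrite("pics/k%s.png"%n,im)
cv2.imwrite("pics/k.png",cv2.hconcat([cv2.imread("pics/ka.png"),cv2.imread("pics/kb.png")]))
E
```

```text
a yaw -0.20488060684599624 edge t [-6.50753527e-07  5.21270710e+02] s range [-148.87086329  448.31468744] 66 72
upright 652 t [500.7 500.9 501.2 503.5 524.2] s [ 69.7  78.4 120.4 149.8 154.9]
knob 180 t [494.6 495.  498.5 505.  520.8] s [ 71.2  77.8 119.4 135.  137.5]
face slope 0.056226719126101436 t mean 501.3776738616768 s [ 86.29745594 121.01245132] z 122.03906466982346 191.65925229022002
b yaw -0.2046173599834129 edge t [-4.08116557e-06  5.20781718e+02] s range [-147.59342948  450.87471865] 65 72
upright 1025 t [500.4 500.9 501.5 502.2 520.6] s [ 72.4  91.3 120.5 147.1 154.1]
knob 430 t [495.5 495.9 500.  509.3 520.6] s [ 74.5  79.5 119.3 138.3 139.7]
face slope 0.04102450796579849 t mean 501.8942482937872 s [ 88.07645322 122.86416578] z 122.28121541733765 191.94593808568936
```

View pics/k.png

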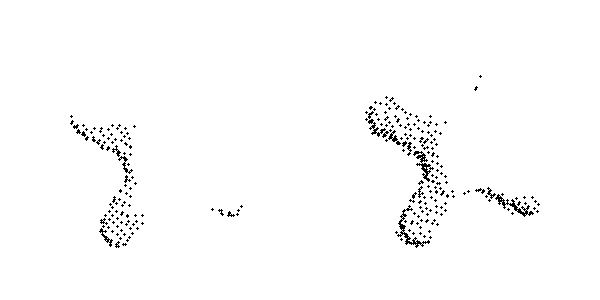

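Shelf yaw is about -0.205 rad. The front edge lies at T=521 along the shelf's x, and the clamp face at T≈501.3, S≈105, so the clamp is about 10.7 mm out. The lobes point at about 61, 151, 241 and 331 degrees, which gives knob ≈ 5.78. I'll use a 45° slant with the closing line along the edge.

```bash
cat >> h.py <<'E'
from scipy.spatial.transform import Rotation as Ro
YAW=-0.2047; EX=np.array([np.cos(YAW),np.sin(YAW),0]);EY=np.array([-EX[1],EX[0],0])
def W(T,S,z): return T*EX+S*EY+[0,0,z]
def st():
    s=manip.read_state();p=s["eef_pos"];f=s["wrist_force"]
    print("t%.1f TSz"%s["clock"],np.round([p@EX,p@EY,p[2]],1),"F_TSz",np.round([f@EX,f@EY,f[2]],1),"pos",p.round(1),"rot",np.round(s["eef_rot"],3),"j",np.round(s["joints"],2))
E
python3 - <<'E'
from h import *
cmd0=np.array([203.386,-511.002,205.446])
for th in(45,55):
    a=np.radians(th); z=np.cos(a)*EX+np.array([0,0,-np.sin(a)]); y=-EY; x=np.cross(y,z)
    R=Ro.from_matrix(np.stack([x,y,z],1)); R0=Ro.from_euler("xyz",[np.pi,0,.379])
    rv=(R*R0.inv()).as_rotvec(); print(th,rv/np.pi,np.degrees(np.linalg.norm(rv)))
print((W(440,105,160)-cmd0)/500, W(440,105,160))
E
```

```text
45 [ 0.02205861 -0.25246966 -0.17604069] 55.54329738857243
55 [ 0.01716084 -0.19641278 -0.17991841] 48.044528799307614
[ 0.49754279  1.048739   -0.090892  ] [452.15739508  13.36750083 160.        ]
```

>>> servo_tool:
  motion:
    - [[0.05, 0.1, 0, 0.002, -0.025, -0.018, 1], [0.1, 0.2, 0, 0.004, -0.05, -0.035, 1], [0.15, 0.3, 0, 0.0066, -0.076, -0.053, 1], [0.2, 0.4, 0, 0.009, -0.101, -0.07, 1], [0.25, 0.5, 0, 0.011, -0.126, -0.088, 1], [0.29, 0.6, 0, 0.013, -0.151, -0.106, 1], [0.33, 0.7, 0, 0.0154, -0.177, -0.123, 1], [0.37, 0.79, 0, 0.0176, -0.202, -0.141, 1], [0.4, 0.88, 0, 0.02, -0.227, -0.158, 1], [0.43, 0.96, -0.02, 0.0221, -0.2525, -0.176, 1]]
  newtons: 20

```text
clock: 1.1
eef_pos: [396.3, -90.1, 200.4]
eef_rot: [3.113, -0.731, -0.163]
wrist_force: [0.5, -1.0, 0.0]
finger_gap: 17.2
finger_force: 0.0
```

```bash
python3 -c "
from h import *
st()"
```

```text
t1.1 TSz [406.3  -7.7 200.4] F_TSz [ 0.7 -0.9  0. ] pos [396.3 -90.1 200.4] rot [ 3.113 -0.731 -0.163] j [-0.4  -0.43  2.38  0.28  0.48  1.14]
```

>>> servo_tool:
  motion:
    - [[0.02, 0.03, -0.02, 0, 0, 0, 1], [0.05, 0.06, -0.05, 0, 0, 0, 1], [0.077, 0.087, -0.08, 0, 0, 0, 1], [0.077, 0.087, -0.08, 0, 0, 0, 1], [0.077, 0.087, -0.08, 0, 0, 0, 1]]

```text
clock: 1.6
eef_pos: [434.2, -48.6, 159.6]
eef_rot: [3.111, -0.724, -0.16]
wrist_force: [-0.4, -0.4, -0.1]
finger_gap: 0.4
finger_force: 0.0
```

```bash
python3 -c "
from h import *
st()
c=manip.camera('side');d=manip.camera('wrist')
cv2.imwrite('pics/sw.png',cv2.cvtColor(cv2.resize(np.hstack([c['frame'],d['frame']]),(800,300)),4))"
```

```text
t1.6 TSz [435.   40.7 159.6] F_TSz [-0.3 -0.4 -0.1] pos [434.2 -48.6 159.6] rot [ 3.111 -0.724 -0.16 ] j [-0.19 -0.24  2.37 -0.05  0.29  1.59]
```

View pics/sw.png

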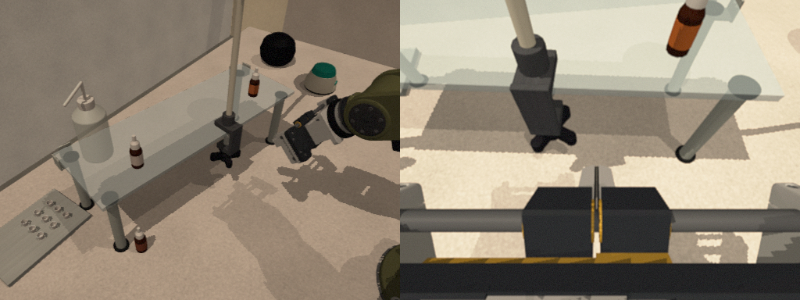

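The side view has the gripper slanted and shut, about 60 mm to the right of the clamp. The bottles haven't moved, and the wrist view shows the clamp at (535,90). Now I'll line up with the face.

>>> servo_tool:
  motion:
    - [[0.03, 0.036, -0.01, 0, 0, -0.005, 1], [0.06, 0.075, -0.02, 0, 0, -0.01, 1], [0.095, 0.112, -0.02, 0, 0, -0.014, 1], [0.095, 0.112, -0.02, 0, 0, -0.014, 1], [0.095, 0.112, -0.02, 0, 0, -0.014, 1]]

```text
clock: 2.2
eef_pos: [482.8, 7.4, 150.5]
eef_rot: [3.111, -0.727, -0.206]
wrist_force: [0.3, 0.4, -0.3]
finger_gap: 0.7
finger_force: 0.0
```

```bash
python3 -c "
from h import *
st();print(Ro.from_euler('xyz',manip.read_state()['eef_rot']).as_matrix().round(2))"
```

```text
t2.2 TSz [471.2 105.4 150.5] F_TSz [ 0.2  0.4 -0.3] pos [482.8   7.4 150.5] rot [ 3.111 -0.727 -0.206] j [ 0.05 -0.07  2.26 -0.68  0.32  2.42]
[[ 0.73 -0.22  0.64]
 [-0.15 -0.97 -0.17]
 [ 0.66  0.02 -0.75]]
```

>>> servo_tool:
  motion:
    - [[0.008, -0.0016, 0, 0, 0, 0.012, 1], [0.016, -0.0033, 0, 0, 0, 0.025, 1], [0.024, -0.005, 0, 0, 0, 0.038, 1], [0.031, -0.0066, 0, 0, 0, 0.048, 1], [0.039, -0.0082, 0, 0, 0, 0.048, 1], [0.043, -0.009, 0, 0, 0, 0.048, 1], [0.047, -0.0098, 0, 0, 0, 0.048, 1], [0.051, -0.0106, 0, 0, 0, 0.048, 1], [0.055, -0.0115, 0, 0, 0, 0.048, 1], [0.057, -0.012, 0, 0, 0, 0.048, 1]]

```text
clock: 3.2
eef_pos: [510.3, 1.1, 149.7]
eef_rot: [3.111, -0.725, -0.055]
wrist_force: [-5.7, -1.7, 2.5]
finger_gap: 0.1
finger_force: 2.3
```

```bash
python3 -c "
from h import *
st()"
```

```text
t3.2 TSz [499.4 104.8 149.7] F_TSz [-5.3 -2.8  2.5] pos [510.3   1.1 149.7] rot [ 3.111 -0.725 -0.055] j [-0.05 -0.02  2.21 -0.14  0.23  1.71]
```

>>> servo_tool:
  motion:
    - [[0.002, -0.0004, 0, 0, 0, 0, 1], [0.004, -0.0008, 0, 0, 0, 0, 1], [0.006, -0.0012, 0, 0, 0, 0, 1], [0.008, -0.0016, 0, 0, 0, 0, 1], [0.01, -0.002, 0, 0, 0, 0, 1], [0.011, -0.0023, 0, 0, 0, 0, 1]]

```text
clock: 3.8
eef_pos: [515.5, 0.0, 149.5]
eef_rot: [3.111, -0.724, -0.055]
wrist_force: [-13.1, -1.3, 7.1]
finger_gap: 0.4
finger_force: 6.3
```

```bash
python3 -c "
from h import *
st()"
```

```text
t3.8 TSz [504.7 104.8 149.5] F_TSz [-12.6  -3.9   7.1] pos [515.5   0.  149.5] rot [ 3.111 -0.724 -0.055] j [-0.05 -0.01  2.2  -0.14  0.23  1.7 ]
```

>>> servo_tool:
  motion:
    - [[0.001, -0.0002, 0, 0, 0, 0, 1], [0.002, -0.0004, 0, 0, 0, 0, 1], [0.002, -0.0004, 0, 0, 0, 0, 1]]

```text
clock: 4.1
eef_pos: [515.9, -0.1, 149.4]
eef_rot: [3.111, -0.723, -0.055]
wrist_force: [-22.9, -0.5, 13.3]
finger_gap: 0.2
finger_force: 11.2
```

```bash
python3 -c "
from h import *
st()"
```

```text
t4.1 TSz [505.2 104.8 149.4] F_TSz [-22.3  -5.1  13.3] pos [ 5.159e+02 -1.000e-01  1.494e+02] rot [ 3.111 -0.723 -0.055] j [-0.05 -0.01  2.2  -0.14  0.23  1.7 ]
```

Force jumps to 22 N with almost no motion, so the clamp is on its hard stop and home. Now I'll back off, go down to the left of the front lobe, and tilt a little steeper.

>>> servo_tool:
  motion:
    - [[-0.03, 0.006, 0, 0, 0, 0, 1], [-0.06, 0.02, 0, 0, 0.01, 0, 1], [-0.05, 0.05, -0.03, 0, 0.02, 0, 1], [-0.04, 0.08, -0.06, 0.001, 0.03, 0, 1], [-0.03, 0.094, -0.1, 0.002, 0.036, 0, 1], [-0.024, 0.094, -0.13, 0.002, 0.036, 0, 1], [-0.024, 0.094, -0.13, 0.002, 0.036, 0, 1]]

```text
clock: 4.8
eef_pos: [504.4, 47.1, 83.1]
eef_rot: [3.111, -0.61, -0.054]
wrist_force: [-0.7, 0.7, -0.0]
finger_gap: 0.5
finger_force: 0.0
```

```bash
python3 -c "
from h import *
st()"
```

```text
t4.8 TSz [484.3 148.6  83.1] F_TSz [-0.8  0.6 -0. ] pos [504.4  47.1  83.1] rot [ 3.111 -0.61  -0.054] j [ 0.08  0.13  2.19 -0.47  0.24  2.13]
```

```bash
python3 -c "
from h import *
c=manip.camera('side');d=manip.camera('wrist')
cv2.imwrite('pics/sw2.png',cv2.cvtColor(np.hstack([cv2.resize(c['frame'][120:270,200:400],(400,300)),cv2.resize(d['frame'],(400,300))]),4))
import numpy as np
for n,c in(('side',c),('wrist',d)):
  P=pts(c).reshape(-1,3);t=P@EX-540;s=P@EY-105
  m=(P[:,2]>75)&(P[:,2]<107)&(np.hypot(t,s)<43)&(s<36); r=np.hypot(t,s);a=np.degrees(np.arctan2(s,t))%360
  k=m&(r>25);print(n,m.sum(),np.histogram(a[k],bins=np.arange(0,361,10))[0], np.percentile(P[m&(r>22)][:,2],[5,50,95]) if m.sum() else 0)
"
```

```text
side 420 [ 0  0  0  0  3 15 38 27  0  0  0  0  0 16 37 25  6  0  0  0  0  0 23 27
  3  0  0  0  0  0  0  0  0  0  3  0] [ 86.87614509  98.48879026 102.85818305]
wrist 2052 [  0   0   0   0  20  93 111 175   0   0   0   0   0   3 161 236 161   9
   0   0   0   0 212 143  73   2   0   0   0   0   0   0   0   0   0   0] [ 86.57218514  99.9172105  101.4385138 ]
```

View pics/sw2.png

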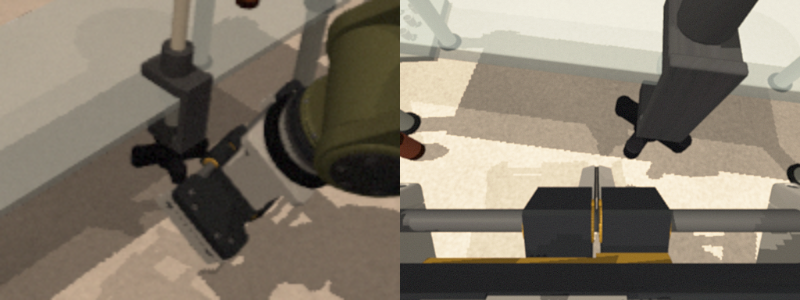

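The lobe nearest the robot is at about 153°, with its top at z≈101.5 mm. The fingertip stands free to its left. Next I'll slide in behind it.

>>> servo_tool:
  motion:
    - [[0.02, -0.004, 0, 0, 0, 0, 1], [0.04, -0.008, 0, 0, 0, 0, 1], [0.06, -0.012, 0, 0, 0, 0, 1], [0.078, -0.016, 0, 0, 0, 0, 1], [0.078, -0.016, 0, 0, 0, 0, 1]]

```text
clock: 5.4
eef_pos: [545.2, 38.4, 85.0]
eef_rot: [3.111, -0.613, -0.056]
wrist_force: [0.0, -0.5, -0.6]
finger_gap: 0.3
finger_force: 0.0
```

```bash
python3 -c "
from h import *
st()"
```

```text
t5.4 TSz [526.  148.4  85. ] F_TSz [ 0.1 -0.5 -0.6] pos [545.2  38.4  85. ] rot [ 3.111 -0.613 -0.056] j [ 0.05  0.21  2.1  -0.38  0.25  2.02]
```

>>> servo_tool:
  motion:
    - [[-0.0035, -0.007, 0, 0, 0, 0, 1], [-0.007, -0.014, 0, 0, 0, 0, 1], [-0.013, -0.0172, 0, 0, 0, 0, 1], [-0.02, -0.0205, 0, 0, 0, 0, 1], [-0.0264, -0.0238, 0, 0, 0, 0, 1], [-0.032, -0.0285, 0, 0, 0, 0, 1], [-0.0375, -0.033, 0, 0, 0, 0, 1], [-0.0426, -0.038, 0, 0, 0, 0, 1]]

```text
clock: 6.2
eef_pos: [522.6, 19.7, 85.0]
eef_rot: [3.111, -0.613, -0.055]
wrist_force: [3.2, 3.6, -0.6]
finger_gap: 0.8
finger_force: 2.1
```

```bash
cat >> h.py <<'E'
def lobes(A=(540,105),cam="wrist"):
  c=manip.camera(cam);P=pts(c).reshape(-1,3);t=P@EX-A[0];s=P@EY-A[1]
  r=np.hypot(t,s);k=(P[:,2]>80)&(P[:,2]<108)&(r>27)&(r<43)
  a=np.degrees(np.arctan2(s,t))%360
  print(cam,np.histogram(a[k],bins=np.arange(0,361,10))[0])
def both(): st();lobes();lobes(cam="side")
E
python3 -c "
from h import *
both()"
```

```text
t6.2 TSz [507.7 125.5  85. ] F_TSz [ 2.4  4.2 -0.6] pos [522.6  19.7  85. ] rot [ 3.111 -0.613 -0.055] j [-0.    0.16  2.16 -0.28  0.22  1.89]
wrist [  0   0   0   0   0   0   0  43 103 144  86   0   0  36 101  94  77 210
 195  36   0   0   0   0   0  90  32   0   0   0   0   0   0   0   0   0]
side [20  3  0  0  0  0  0  9 30 35  5  0  0  0  0  0  0  0  0  0  0  0  0  0
  0  0  0  0  0  0  0  0  0  0  0  0]
```

>>> servo_tool:
  motion:
    - [[-0.0065, -0.009, 0, 0, 0, 0, 1], [-0.0118, -0.0178, 0, 0, 0, 0, 1], [-0.016, -0.028, 0, 0, 0, 0, 1], [-0.019, -0.0382, 0, 0, 0, 0, 1], [-0.0205, -0.049, 0, 0, 0, 0, 1], [-0.0206, -0.06, 0, 0, 0, 0, 1], [-0.0195, -0.067, 0, 0, 0, 0, 1], [-0.0182, -0.0742, 0, 0, 0, 0, 1]]

```text
clock: 7.1
eef_pos: [513.0, -17.4, 84.3]
eef_rot: [3.111, -0.611, -0.055]
wrist_force: [-1.2, 4.5, 0.2]
finger_gap: -0.3
finger_force: 1.9
```

```bash
python3 -c "
from h import *
both()"
```

```text
t7.1 TSz [505.8  87.3  84.3] F_TSz [-2.1  4.1  0.2] pos [513.  -17.4  84.3] rot [ 3.111 -0.611 -0.055] j [-0.1   0.14  2.19 -0.01  0.21  1.54]
wrist [  0   0   0   0   0   0   0   0   0   0   0   0   2  80 168 213   1   0
   7  86 105 176 212 185  39   0   0   0   0  11 156  38   0   0   0   0]
side [ 0  0  0  5 16 29 21  0  0  0  0  0  9 31 32  6  0  0  2  0  0  0  0  0
  0  0  0  0  0  0  0  0  0  0  0  0]
```

>>> servo_tool:
  motion:
    - [[-0.02, 0.004, 0, 0, 0, 0, 1], [-0.039, 0.008, 0, 0, 0, 0, 1], [-0.03, 0.05, 0, 0, 0, 0, 1], [-0.022, 0.09, 0, 0, 0, 0, 1], [-0.0136, 0.131, 0, 0, 0, 0, 1], [0.014, 0.125, 0, 0, 0, 0, 1], [0.04, 0.12, 0, 0, 0, 0, 1], [0.0676, 0.114, 0, 0, 0, 0, 1], [0.0676, 0.114, 0, 0, 0, 0, 1]]

```text
clock: 8.1
eef_pos: [547.8, 39.6, 85.1]
eef_rot: [3.111, -0.613, -0.055]
wrist_force: [-1.4, -0.1, -0.0]
finger_gap: 0.7
finger_force: 0.0
```

```bash
python3 -c "
from h import *
both()"
```

```text
t8.1 TSz [528.3 150.1  85.1] F_TSz [-1.4 -0.4 -0. ] pos [547.8  39.6  85.1] rot [ 3.111 -0.613 -0.055] j [ 0.05  0.21  2.09 -0.38  0.25  2.03]
wrist [  0   0   0   0   0   0   8   0   0  12  72  21   7  58   5   0   0   0
   0   0   0 106 108  21   0   0   0   0   0   0   0   0   0   0   0   0]
side [ 0  0  0  5 15 25  6  0  0  0  0  0  0  0  0  0  0  0  0  0  0  0  0  0
  0  0  0  0  0  0  0  0  0  0  0  0]
```

>>> servo_tool:
  motion:
    - [[-0.005, -0.009, 0, 0, 0, 0, 1], [-0.0104, -0.0166, 0, 0, 0, 0, 1], [-0.017, -0.02, 0, 0, 0, 0, 1], [-0.0235, -0.023, 0, 0, 0, 0, 1], [-0.03, -0.0262, 0, 0, 0, 0, 1], [-0.0355, -0.031, 0, 0, 0, 0, 1], [-0.041, -0.0355, 0, 0, 0, 0, 1], [-0.0462, -0.0404, 0, 0, 0, 0, 1], [-0.0527, -0.0494, 0, 0, 0, 0, 1], [-0.0582, -0.0584, 0, 0, 0, 0, 1]]

```text
clock: 9.2
eef_pos: [518.0, 10.8, 85.3]
eef_rot: [3.111, -0.614, -0.054]
wrist_force: [5.9, 8.0, -2.6]
finger_gap: 0.5
finger_force: 3.9
```

```bash
python3 -c "
from h import *
both()"
```

```text
t9.2 TSz [505.  115.9  85.3] F_TSz [ 4.2  9.1 -2.6] pos [518.   10.8  85.3] rot [ 3.111 -0.614 -0.054] j [-0.03  0.15  2.17 -0.22  0.21  1.81]
wrist [  0   0   0   0   0   0   0   0   0  68 118 195  36   0  18  96 111  76
 173 242 128   2   0   0   0   0  63  41   4   0   0   0   0   0   0   0]
side [ 7  7 29  1  0  0  0  0  0 16 32 33  0  0  0  0  0  0  0  0  0  0  0  0
  0  0  0  0  0  0  0  0  0  0  0  0]
```

>>> servo_tool:
  motion:
    - [[-0.004, -0.0102, 0, 0, 0, 0, 1], [-0.007, -0.0204, 0, 0, 0, 0, 1], [-0.0085, -0.031, 0, 0, 0, 0, 1], [-0.0086, -0.0422, 0, 0, 0, 0, 1], [-0.0075, -0.05, 0, 0, 0, 0, 1], [-0.0062, -0.0562, 0, 0, 0, 0, 1], [-0.0042, -0.0632, 0, 0, 0, 0, 1]]

```text
clock: 10.0
eef_pos: [515.1, -20.6, 84.3]
eef_rot: [3.111, -0.611, -0.055]
wrist_force: [-3.1, 8.8, 0.1]
finger_gap: 0.5
finger_force: 3.9
```

```bash
python3 -c "
from h import *
both()"
```

```text
t10.0 TSz [508.5  84.5  84.3] F_TSz [-4.8  7.9  0.1] pos [515.1 -20.6  84.3] rot [ 3.111 -0.611 -0.055] j [-0.11  0.14  2.18  0.02  0.21  1.51]
wrist [  0   0   0   0   0   0   0   0   0   0   0   0   0   6 108 217 186   0
   0  44  96 109 233 228 132   2   0   0   0   0  75  29   0   0   0   0]
side [ 0  0  0  0  5 14 35 16  0  0  0  0  0 17 37 24  4  0  0  4  0  0  0  0
  0  0  0  0  0  0  0  0  0  0  0  0]
```

Tangential force has risen from about 4 N when free to about 8 N, so the foot is bearing. A little more is needed, so I'll reposition behind the next lobe and continue gently.

>>> servo_tool:
  motion:
    - [[-0.022, 0.0045, 0, 0, 0, 0, 1], [-0.043, 0.009, 0, 0, 0, 0, 1], [-0.034, 0.05, 0, 0, 0, 0, 1], [-0.025, 0.095, 0, 0, 0, 0, 1], [-0.016, 0.139, 0, 0, 0, 0, 1], [0.01, 0.134, 0, 0, 0, 0, 1], [0.036, 0.128, 0, 0, 0, 0, 1], [0.061, 0.123, 0, 0, 0, 0, 1], [0.061, 0.123, 0, 0, 0, 0, 1]]

```text
clock: 11.0
eef_pos: [546.8, 40.3, 85.1]
eef_rot: [3.111, -0.613, -0.055]
wrist_force: [0.2, -0.3, -0.7]
finger_gap: 0.8
finger_force: 0.0
```

```bash
python3 -c "
from h import *
both()"
```

```text
t11.0 TSz [527.2 150.6  85.1] F_TSz [ 0.2 -0.2 -0.7] pos [546.8  40.3  85.1] rot [ 3.111 -0.613 -0.055] j [ 0.05  0.21  2.09 -0.38  0.25  2.03]
wrist [ 0  0  0  0  0  0  3 76  0  5 63 26  0  6 16  0  0  0  0  0  0  0 54 27
  0  0  0  0  0  0  0  0  0  0  0  0]
side [ 0  0  0  0  3 15 20  2  0  0  0  0  0  0  0  0  0  0  0  0  0  0  0  0
  0  0  0  0  0  0  0  0  0  0  0  0]
```

>>> servo_tool:
  motion:
    - [[-0.004, -0.008, 0, 0, 0, 0, 1], [-0.008, -0.0135, 0, 0, 0, 0, 1], [-0.0115, -0.017, 0, 0, 0, 0, 1], [-0.014, -0.0185, 0, 0, 0, 0, 1], [-0.017, -0.02, 0, 0, 0, 0, 1], [-0.02, -0.0215, 0, 0, 0, 0, 1], [-0.0235, -0.023, 0, 0, 0, 0, 1]]

```text
clock: 11.8
eef_pos: [535.2, 29.4, 85.2]
eef_rot: [3.112, -0.614, -0.055]
wrist_force: [5.2, 7.7, -3.6]
finger_gap: 0.3
finger_force: 4.0
```

```bash
python3 -c "
from h import *
both()"
```

```text
t11.8 TSz [518.  137.6  85.2] F_TSz [ 3.5  8.6 -3.6] pos [535.2  29.4  85.2] rot [ 3.112 -0.614 -0.055] j [ 0.02  0.18  2.13 -0.33  0.23  1.96]
wrist [  0   0   0   0   0   3  70 126  73   0   0  55 112  66  30 106  90  33
   0   0   0   0   0  81  28   0   0   0   0   0   0   0   0   0   0   0]
side [ 0  0  0  0  0  5 22 29  5  0  0  0  0  0  0  0  0  0  0  0  0  0  0  0
  0  0  0  0  0  0  0  0  0  0  3  0]
```

>>> servo_tool:
  motion:
    - [[-0.0022, -0.0011, 0, 0, 0, 0, 1], [-0.0044, -0.0022, 0, 0, 0, 0, 1], [-0.0065, -0.0032, 0, 0, 0, 0, 1], [-0.0085, -0.0048, 0, 0, 0, 0, 1]]

```text
clock: 12.3
eef_pos: [531.0, 27.0, 85.3]
eef_rot: [3.112, -0.614, -0.055]
wrist_force: [7.0, 7.9, -2.8]
finger_gap: 0.6
finger_force: 4.2
```

```bash
python3 -c "
from h import *
both()"
```

```text
t12.3 TSz [514.4 134.4  85.3] F_TSz [ 5.3  9.1 -2.8] pos [531.   27.   85.3] rot [ 3.112 -0.614 -0.055] j [ 0.02  0.18  2.14 -0.32  0.23  1.94]
wrist [  0   0   0   0   0   5  79 105 159   0   0   4  81 115  40  88 153 109
   4   0   0   0   0  39  67   7   0   0   0   0   0   0   0   0   0   0]
side [ 0  0  0  0  0  1 12 27 33  0  0  0  0  0  0  0  0  0  0  0  0  0  0  0
  0  0  0  0  0  0  0  0  0  0  0  6]
```

>>> servo_tool:
  motion:
    - [[-0.0022, -0.0016, 0, 0, 0, 0, 1], [-0.0044, -0.0033, 0, 0, 0, 0, 1]]

```text
clock: 12.6
eef_pos: [528.8, 25.4, 85.3]
eef_rot: [3.112, -0.614, -0.054]
wrist_force: [6.2, 9.0, -3.1]
finger_gap: 0.3
finger_force: 4.5
```

```bash
python3 -c "
from h import *
both()"
```

```text
t12.6 TSz [512.6 132.4  85.3] F_TSz [ 4.2 10.1 -3.1] pos [528.8  25.4  85.3] rot [ 3.112 -0.614 -0.054] j [ 0.01  0.17  2.14 -0.31  0.23  1.93]
wrist [  0   0   0   0   0   0  45 107 136  69   0   0  50 108  81  55 164 151
  30   0   0   0   0   0  89  23   0   0   0   0   0   0   0   0   0   0]
side [ 0  0  0  0  0  0  9 20 39  5  0  0  0  0  0  0  0  0  0  0  0  0  0  0
  0  0  0  0  0  0  0  0  0  0  0  8]
```

About 10.8 N tangential, or roughly 10 N at the lobe end, so I'm stopping here. Next: back away and check.

>>> servo_tool:
  motion:
    - [[0.002, 0.01, 0, 0, 0, 0, 1], [0.004, 0.02, 0, 0, 0, 0, 1], [-0.03, 0.027, 0, 0, 0, 0, 1], [-0.07, 0.035, 0, 0, 0, 0, 1], [-0.12, 0.045, 0, 0, 0, 0, 1], [-0.15, 0.045, 0.03, 0, 0, 0, 1], [-0.15, 0.045, 0.03, 0, 0, 0, 1]]

```text
clock: 13.4
eef_pos: [452.8, 47.4, 101.0]
eef_rot: [3.112, -0.614, -0.055]
wrist_force: [-0.1, -0.4, 0.7]
finger_gap: 0.5
finger_force: 0.0
```

```bash
python3 -c "
from h import *
both()
d=np.load('s.npz')
for n,P in (('old',d['b']),('new',None)):
  if P is None:
    c=manip.camera('side');P=pts(c);save(c,'end.png')
  P=P.reshape(-1,3);t=P@EX;s=P@EY
  f=(P[:,2]>130)&(P[:,2]<190)&(abs(s-103)<12)&(t>490)&(t<530)
  g=(abs(P[:,2]-180)<3)&(abs(s-180)<40)&(t>480)
  print(n,'face',np.percentile(t[f],[5,25,50]).round(1),'edge',np.percentile(t[g],1).round(1))
"
```

```text
t13.4 TSz [433.7 138.5 101. ] F_TSz [-0.1 -0.4  0.7] pos [452.8  47.4 101. ] rot [ 3.112 -0.614 -0.055] j [ 0.09 -0.02  2.31 -0.43  0.28  2.11]
wrist [  0   0   0   0   0   0  24  58 108  90   0   0   0   0   0  52 187 176
  29   0   0   0   0  88 200  88  28   0   0   0   0   0   0   0   0   0]
side [ 2  0  0  0  0  0  7 23 41  4  0  0  0  0  0 38 33 10  1  0  0  0  0  3
 19  0  0  0  0  0  0  0  0  0  0  7]
old face [500.8 501.5 502.1] edge 520.6
new face [510.1 510.7 511.1] edge 520.7
```

View pics/end.png

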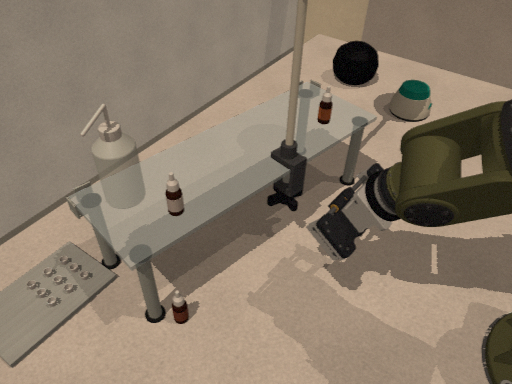

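The picture shows the bottles standing where they were and the clamp at (288,180). The face is about 10 mm in front of the edge, against a nominal 9 mm at home. I'll touch the face lightly to confirm it didn't creep.

>>> servo_tool:
  motion:
    - [[0, -0.02, 0.05, 0, 0, 0, 1], [0.02, -0.05, 0.08, 0, 0, 0, 1], [0.057, -0.08, 0.098, 0, 0, 0, 1], [0.085, -0.086, 0.098, 0, 0, 0, 1], [0.1, -0.089, 0.098, 0, 0, 0, 1], [0.112, -0.0915, 0.098, 0, 0, 0, 1], [0.116, -0.0923, 0.098, 0, 0, 0, 1], [0.119, -0.093, 0.098, 0, 0, 0, 1], [0.121, -0.0934, 0.098, 0, 0, 0, 1]]

```text
clock: 14.45
eef_pos: [513.5, 0.9, 148.4]
eef_rot: [3.111, -0.611, -0.055]
wrist_force: [-4.3, 1.8, -0.7]
finger_gap: 0.6
finger_force: 2.4
```

```bash
python3 -c "
from h import *
st()"
```

```text
t14.4 TSz [502.6 105.3 148.4] F_TSz [-4.6  0.9 -0.7] pos [513.5   0.9 148.4] rot [ 3.111 -0.611 -0.055] j [-0.05  0.01  2.13 -0.08  0.39  1.65]
```

>>> servo_tool:
  motion:
    - [[0.001, -0.0002, 0, 0, 0, 0, 1], [0.002, -0.0004, 0, 0, 0, 0, 1], [0.002, -0.0004, 0, 0, 0, 0, 1]]

```text
clock: 14.75
eef_pos: [514.0, 0.8, 148.2]
eef_rot: [3.111, -0.61, -0.055]
wrist_force: [-9.4, 2.3, 2.1]
finger_gap: 0.6
finger_force: 5.0
```

```bash
python3 -c "
from h import *
st()"
```

```text
t14.8 TSz [503.1 105.2 148.2] F_TSz [-9.7  0.3  2.1] pos [514.    0.8 148.2] rot [ 3.111 -0.61  -0.055] j [-0.05  0.01  2.13 -0.08  0.39  1.65]
```

The clamp sits within about 1 mm of its stop and doesn't yield to a 10 N push. I'll retreat and hand in.

>>> servo_tool:
  motion:
    - [[-0.03, 0.006, 0, 0, 0, 0, 1], [-0.08, 0.016, 0, 0, 0, 0, 1], [-0.13, 0.026, 0.02, 0, 0, 0, 1], [-0.13, 0.026, 0.02, 0, 0, 0, 1], [-0.13, 0.026, 0.02, 0, 0, 0, 1]]

```text
clock: 15.25
eef_pos: [450.4, 13.6, 159.6]
eef_rot: [3.111, -0.615, -0.055]
wrist_force: [0.0, 0.1, 0.7]
finger_gap: 0.4
finger_force: 0.0
```

```bash
python3 -c "
from h import *
st();print(manip.sign_off())"
```

```text
t15.2 TSz [438.3 104.8 159.6] F_TSz [0.  0.1 0.7] pos [450.4  13.6 159.6] rot [ 3.111 -0.615 -0.055] j [-0.02 -0.17  2.27 -0.12  0.44  1.7 ]
the job is handed in; nothing more can be done
None
```

Job handed in at 15 s: the clamp went to its stop and measures within about 1 mm of it after tightening, the knob was turned until it took about 10 N at the lobe end, and the bottles were not disturbed; sign-off gave no verdict.

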